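# Swing the detergent tank over the measuring jug

### The job

Push the heavy swing-out detergent tank round on its post until the outlet under its front end is over the middle of the measuring jug's mouth, and bring it to rest there, without ever letting it race, be knocked hard or run into its end stops. It swings almost without friction and bounces off whatever it meets, so it must really be still when you let go: leave it standing untouched over the jug for a good five seconds before you finish. Push only against the sprung buffer rails on its sides (never touch its glass cover), and do not shift the jug or disturb the other things on the counter.

Things in the scene. Friction and masses are not known exactly. Their poses are not given: they have to be found in the camera images.
- stand: Fixed upright steel post (44 mm diameter, 229 mm high) on a round foot of 150 mm diameter; origin at the centre of the foot's underside on the counter, on the vertical swing axis of both tank and jug holder. At yaw 0 its x axis points away from the robot. Place and yaw vary.
- tank (a joint): Angle (rad) of the swinging tank about the post's axis, counter-clockwise from above positive. At angle a the tank points along (-cos a, -sin a) in the stand's frame: at 0 roughly towards the robot. End stops at -1.0 and +1.0 rad must not be reached. Almost frictionless: viscous 0.008 N m s/rad, dry friction 0.0006 N m, no spring, no slope: after a push it coasts for many seconds.
- tank_front (a point): Centre of the tank's front end (380 mm out from the axis, 150 mm above the counter). The tank is a white box with a black buffer rail along each side, together too wide to grip: 50 to 380 mm out from the axis, 120 mm over the rails, underside 115 mm and top edge 185 mm above the counter. Nominal mass in all 5.2 kg, inertia about the axis 0.25 kg m2; its fill, so both, vary by up to 30 %.
- rail_left (a joint): How far (m) the black buffer rail on the +y side of the tank (at angle 0) is pressed in; its flat outer face, 330 mm long and 70 mm high, lies 60 mm from the tank's centreline when free. On soft springs: 60 N/m for the rail, hardly damped, bottoms at 15 mm, so the tank bounces off a finger that stands still with nearly the speed at which it came. Push the tank by these rails.
- rail_right (a joint): The same for the rail on the -y side of the tank.
- jug_arm (a joint): Angle (rad) of the jug holder about the same axis, same zero and sense as the tank: the outlet is exactly over the jug when both joints are equal. Stiff: it stays where it is (3 N m of friction). The holder is a low steel bar with a round plate that carries the measuring jug; do not move it.
- nozzle (a point): Lower end of the black outlet stub under the tank, on the tank's centreline, 330 mm out from the axis, 103 mm above the counter.
- jug_mouth (a point): Centre of the open mouth of the white measuring jug (mouth 100 mm wide, foot 80 mm, rim 89 mm above the counter), 330 mm out from the same axis, fixed in the holder. The tank passes over it with 14 mm to spare at the outlet.
- cover: Hinged glass filler cover 330 x 84 x 8 mm, its top 193 mm above the counter, lying shut by its weight over the top of the box and turning with it; origin at the middle of its hinge edge, 50 mm from the axis and 185 mm above the counter. Must not be touched.
- peg_tray: Fixed open plastic tray 120 x 160 mm, 45 mm high. Bystander.
- soap_dish: Loose ceramic dish 120 x 85 mm with a bar of soap, 42 mm high. Bystander; origin under its centre.
- brush: Loose wooden-handled brush lying on the counter. Bystander.
- softener: Loose grey bottle, 80 mm diameter, 200 mm high. Bystander; origin under its centre.
- bowl: Loose white bowl, 150 mm wide, 60 mm high. Bystander; origin under its centre.

How it is judged (in metres and radians):
On the way:
1. the outlet is over the jug's mouth (within 33 mm of its centre), and the tank is still and untouched, for 4 s (horizontal distance between nozzle and jug_mouth below 0.033 m and velocity of joint tank between -0.03 and 0.03 rad/s and contact force between each of the arm, the fingers and tank below 0.1 N), for 4 s.
At the end, for the whole second after the job is handed in: The outlet stands within 33 mm (0.1 rad) of the centre of the jug's mouth, the tank turns slower than 0.03 rad/s with nothing touching it, and has stood so for at least 4 s; the jug is where it was (15 mm) (horizontal distance between nozzle and jug_mouth below 0.033 m and velocity of joint tank between -0.03 and 0.03 rad/s and distance of jug_mouth from where it was at the start of the episode below 0.015 m).
It fails at once if the tank races (faster than 0.9 rad/s) or runs against an end stop (beyond 0.95 rad either way) (value of joint tank above 0.95 rad or value of joint tank below -0.95 rad or velocity of joint tank above 0.9 rad/s or velocity of joint tank below -0.9 rad/s).
It fails at once if the tank is knocked or pushed harder than 20 N (contact force between any of the arm, the fingers and tank above 20 N).
It fails at once if the glass cover is touched (over 0.5 N) (contact force between any of the arm, the fingers and cover above 0.5 N).
It fails at once if the jug is shifted by more than 15 mm (distance of jug_mouth from where it was at the start of the episode above 0.015 m).
It fails at once if the soap dish, brush, softener bottle or bowl is shifted by more than 30 mm (distance of any of soap_dish, brush, softener, bowl from where it was at the start of the episode above 0.03 m).
It also fails if it takes over 51 s, if anything falls off the work surface, if the arm or the gripper's body presses on something with over 40 N, if the wrist force passes 120 N, or if a joint passes its speed limit or range.

### The arm

A 7-joint arm with a two-finger parallel gripper is mounted at the origin on the work surface. World frame = base frame: x ahead of the robot, y to its left, z up, the work surface at z = 0. Lengths are in m, angles in degrees, forces in N, time in s.
With the tool pointing down it reaches from about 0.4 to 0.925 m from the base axis. Payload 4.1 kg.
Tool frame: the origin (TCP) lies at the very end of the fingers, on their centre line; the grasp point (between the pads) lies 19 mm behind it; z points along the fingers, x is the direction in which the jaws open and shut, and the axes are right-handed (so a half turn about z gives the same grasp; the last joint's range is limited). The gripper opens to 85 mm and grips with 20 to 120 N. Pads are 22 mm wide; open, the fingers measure 114 mm over their backs; the gripper's body (76 mm by 85 mm) begins 54 mm behind the grasp point. The pads swing forward as they close: fully open they stand 13 mm farther back than shut.
Start: joints at [-75.344, 22.827, 2.584, 88.041, -1.071, 69.15, -2.905], TCP at [0.226, 0.61, 0.231] pointing down, gripper open.
Joint ranges: [-161.44, 161.44], [-28.35, 127.94], [-78.24, 83.42], [0, 140.83], [-78.03, 258.03], [13.02, 114.36], [-168.23, 168.23]. Speed limits (degrees/s): [147.25, 147.25, 180, 180, 180, 180, 180].

### API

Orientations are given as [roll, pitch, yaw] about the fixed x, y, z axes, in that order (R = Rz(yaw) Ry(pitch) Rx(roll)).
In Python, from station import manip gives the robot as it stands.
- The arm moves only by the shell command python3 -m handwheel 'ROWS' [FORCE]. ROWS is JSON, a list of rows, each a list of 5 numbers: the shift along the tool's x, y, z in mm, then the turn about the tool's z in rad, then the opening, from 0 (shut) to 1 (fully open). In form: [[tx, ty, tz, yaw, jaw], ...]. A call has 1 to 20 rows; each row is the pose to reach, as a shift and turn from the pose commanded when the call began, along the tool's axes at that moment; what a row does not reach only later rows make up. A row lasts 1/10 s, in which the tool goes at most 50 mm and 8.59 degrees, less where a joint would pass 70% of its speed; a pose out of reach is approached as far as the arm can. A call with a gripper value outside its range is refused whole. The fingers move at their own pace and stop on an object; FORCE is the grip in N (left out, the last holds). Time passes only in rows, so rows that repeat a pose let the fingers close. It gives the time, the measured TCP pose, the force and the opening at its end, in the units of the state.
- manip.sense(): the state, without advancing time (a new reading comes with each control period).
- manip.grab_frame(name): name is "side" or "top" or "wrist"; returns the picture (384x512x3 uint8, red, green, blue); there is no depth.
- manip.get_calibration(name): a dict with "fovy" (degrees; the focal length in pixels is half the picture's height over the tangent of half this angle, whatever the lens; pixels are square), "cx", "cy" (the principal point, pixels), "k1" (the pictures are not rectified: a ray, as slopes to the right and down, at radius r is drawn at 1 + k1 r^2 times it, then the intrinsics apply), "R" (3x3) and "t" (3): a world point X has camera coordinates R X + t; the wrist camera has in their place "mount" (4x4, takes a point from camera to tool coordinates, whose origin is the TCP and whose axes are the tool frame's). Camera axes: x right, y down, z forward; pixel columns grow to the right and rows downward; lengths in m; the calibration is good to about 2 mm. A picture is of the moment at which its call begins: read the wrist's pose just before it. get_calibration takes no time and is no camera call.
- manip.close_job(): hands the job in, once; it reports no verdict.
Trained networks look in the newest picture that a camera, given by its name, has taken for a name from the list of things; names that differ only in an ending like _2 or _b are one class to them, and where a whole thing is asked for, a point or a joint stands for the part that bears it (a point fixed in the world has none). Each returns a list of dicts, best first, with "score" (0 to 1); they miss things now and then, are a little off and sometimes report something else, mostly with a low value. They report only what shows in the picture. A call takes as long as a camera call.
- manip.recognise(name, camera): "extent" ([centre column, centre row, width, height] in pixels, round what is visible of it).
- manip.outline_of(name, camera): "mask" (384x512 bool, what is visible of it) and "extent" ([centre column, centre row, width, height] in pixels, round what is visible of it).
- manip.mark_of(name, camera): "uv" ([column, row] in pixels: a listed point, or the origin of a listed thing).
The state is a dict: "t": time; "joints": joint angles; "joint_velocities": joint speeds; "effort": joint torques, N m; "tcp_pos": TCP position; "tool_rot": TCP orientation; "force": force on the tool from outside, world axes, zero at the start; "ft_torque": the same for the moment, N m; "gripper_width": finger opening in m.
Only numpy, scipy, OpenCV 4.12 (cv2) and the standard library are available. Lean on these libraries where they do the work, as an engineer would, in place of code of your own. Each camera call takes 0.05 s, during which the arm holds its last target. There are 200 camera calls.

## Working session

There is one attempt and no reset: what is moved stays moved. The work goes in short steps, Python scripts to look and compute and a shell command to move; the robot and the scene stay as the last step left them, time stands still between calls to the robot, and variables do not carry over. Pictures are saved under pics/ and viewed, on a budget of 10 in all, crops included, one or two more only if the job needs it, and the job is handed in when it is done.

```bash
mkdir -p pics; cat > h.py <<'E'
import numpy as np, cv2
from station import manip
def ray(cam,uv):
    c=manip.get_calibration(cam); f=192/np.tan(np.radians(c["fovy"]/2))
    d=np.array([(uv[0]-c["cx"])/f,(uv[1]-c["cy"])/f]); s=d.copy()
    for _ in range(20): s=d/(1+c["k1"]*(s@s))
    R=np.array(c["R"]);t=np.array(c["t"])
    return -R.T@t, R.T@np.array([s[0],s[1],1])
def atz(cam,uv,z):
    o,d=ray(cam,uv); return o+d*(z-o[2])/d[2]
def proj(cam,X):
    c=manip.get_calibration(cam); f=192/np.tan(np.radians(c["fovy"]/2))
    p=np.array(c["R"])@np.array(X)+np.array(c["t"]); s=p[:2]/p[2]; s=s*(1+c["k1"]*(s@s))
    return s*f+[c["cx"],c["cy"]]
E
python3 - <<'E'
from h import *
s=manip.sense(); print(s)
Z=dict(stand=0,tank_front=.15,nozzle=.103,jug_mouth=.089,cover=.185,soap_dish=0,softener=0,bowl=0,brush=0,peg_tray=0)
ims=[]
for cam in("top","side"):
    im=manip.grab_frame(cam); cv2.imwrite(f"pics/{cam}0.png",im[...,::-1]); ims.append(im)
    for n,z in Z.items():
        for r in manip.mark_of(n,cam)[:1]: print(cam,n,round(r["score"],2),np.round(r["uv"]),np.round(atz(cam,r["uv"],z),3))
E
```

```text
{'t': 0.0, 'joints': array([-75.34479198,  22.86921151,   2.58109778,  88.11344115,
        -1.07102743,  69.15261865,  -2.90477322]), 'joint_velocities': array([ 0.0257444 , -0.03704748,  0.01436665,  0.064505  ,  0.00426194,
        0.05080966, -0.06256078]), 'effort': array([-1.67786684e-04, -4.75114560e+01,  1.36422761e+00, -2.54214352e+01,
        1.14717407e-02,  9.15943034e-03,  2.46543415e-06]), 'tcp_pos': array([0.22556812, 0.6089209 , 0.23030003]), 'tool_rot': array([1.79991733e+02, 1.10815417e-01, 6.96784200e+01]), 'force': array([-0.20469478,  0.54830003, -0.71977018]), 'ft_torque': array([-0.02006611,  0.00757059, -0.03347164]), 'gripper_width': 0.08568622146514025}
top tank_front 0.93 [293. 239.] [ 0.424 -0.159  0.15 ]
top nozzle 0.65 [293. 229.] [ 0.465 -0.162  0.103]
top jug_mouth 0.64 [237. 244.] [0.414 0.044 0.089]
top cover 0.96 [248. 162.] [ 0.7   -0.003  0.185]
top soap_dish 0.67 [300. 207.] [ 0.566 -0.205  0.   ]
top softener 0.92 [129. 210.] [0.559 0.476 0.   ]
top bowl 0.93 [360. 210.] [ 0.551 -0.44   0.   ]
top brush 0.55 [305. 252.] [ 0.388 -0.217  0.   ]
top peg_tray 0.93 [158. 247.] [0.414 0.357 0.   ]
side tank_front 0.8 [202. 243.] [ 0.431 -0.177  0.15 ]
side jug_mouth 0.56 [211. 195.] [0.436 0.036 0.089]
side cover 0.96 [288. 200.] [ 0.708 -0.023  0.185]
side soap_dish 0.75 [243. 264.] [ 0.562 -0.194  0.   ]
side softener 0.77 [256. 116.] [0.581 0.477 0.   ]
side bowl 0.61 [234. 334.] [ 0.549 -0.437  0.   ]
side brush 0.79 [193. 268.] [ 0.384 -0.215  0.   ]
side peg_tray 0.8 [217. 136.] [0.42  0.361 0.   ]
```

View pics/top0.png

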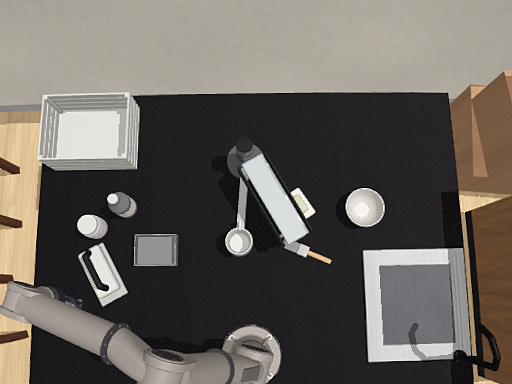

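View pics/side0.png

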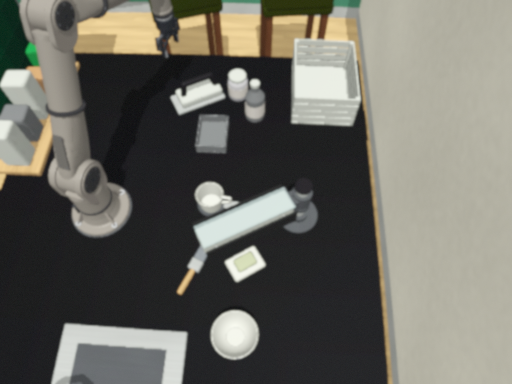

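The top view shows the post at about (245,150). The tank points down-right with its front at about (293,240), and the jug is at (238,241). The soap dish (302,203) and brush (310,252) are on the tank's -y side. The side view agrees. Next I'll fit the geometry from these marks.

```bash
cat >> h.py <<'E'
from scipy.optimize import least_squares
def u(a): return np.array([-np.cos(a),-np.sin(a)])
E
python3 - <<'E'
from h import *
obs=[("top","tank_front",293,239),("top","cover",248,162),("top","jug_mouth",237,242),("side","tank_front",202,243),("side","cover",288,200),("side","jug_mouth",211,193),("top","nozzle",293,229)]
def pts(p):
    A=p[:2]; return dict(tank_front=[*(A+.38*u(p[2])),.15],nozzle=[*(A+.33*u(p[2])),.103],jug_mouth=[*(A+.33*u(p[3])),.089],cover=[*(A+.05*u(p[2])),.185])
f=lambda p: np.concatenate([proj(c,pts(p)[n])-[x,y] for c,n,x,y in obs])
r=least_squares(f,[.745,.015,.5,-.07],loss="soft_l1"); print(r.x.round(3)); print(f(r.x).reshape(-1,2).round(1))
A=r.x[:2];a=r.x[2];d=u(a); n=np.array([-d[1],d[0]])
print("d",d,"n(ccw)",n)
for rr in(.25,.3): print(rr,A+rr*d+n*.1, A+rr*d-n*.1)
print("foot px",proj("top",[*A,0]),"posttop",proj("top",[*A,.229]))
E
```

```text
[ 0.751  0.016  0.531 -0.083]
[[ 5.1 -0.2]
 [ 2.2 -2.3]
 [ 0.1 -0.4]
 [-2.4 -0.1]
 [ 0.1 -3.6]
 [-3.2 -0.3]
 [-3.4 -0.5]]
d [-0.86239802 -0.50623082] n(ccw) [ 0.50623082 -0.86239802]
0.25 [ 0.58630407 -0.19703459] [ 0.4850579  -0.02455498]
0.3 [ 0.54318417 -0.22234613] [ 0.441938   -0.04986653]
foot px [244.03356873 161.9005092 ] posttop [242.84266074 144.635481  ]
```

```bash
python3 -m handwheel '[[0,0,-40,0,0],[-50,20,-40,0,0],[-100,40,-40,0,0],[-150,60,-40,0,0],[-200,80,-40,0,0],[-230,120,-40,0,0],[-250,160,-40,0,0]]' 30
```

```text
t: 1.8
tcp_pos: [0.2832, 0.3237, 0.2716]
tool_rot: [-180.0, -0.1, 69.8]
force: [0.6, 0.7, 1.9]
gripper_width: 0.0003
```

```bash
python3 -m handwheel '[[0,45,0,-0.1,0],[-20,90,0,-0.2,0],[-50,130,0,-0.3,0],[-80,165,0,-0.353,0],[-115,200,0,-0.353,0],[-150,235,0,-0.353,0],[-185,270,0,-0.353,0],[-220,305,0,-0.353,0],[-255,340,0,-0.353,0],[-290,375,0,-0.353,0],[-325,405,0,-0.353,0],[-360,430,0,-0.353,0],[-400,455,0,-0.353,0],[-445,480,0,-0.353,0],[-445,480,0,-0.353,0],[-445,480,0,-0.353,0]]'
```

```text
t: 3.4
tcp_pos: [0.5789, -0.2602, 0.271]
tool_rot: [-180.0, 0.0, 89.7]
force: [0.3, 0.8, -0.3]
gripper_width: 0.0003
```

```bash
python3 -m handwheel '[[0,0,45,0,0],[0,0,90,0,0],[5,-3,126,0,0],[20,-12,126,0,0],[35,-20,126,0,0],[40,-23,126,0,0],[40,-23,126,0,0]]'; python3 - <<'E'
from h import *
s=manip.sense();print(s["tcp_pos"],s["force"])
im=manip.grab_frame("top"); cv2.imwrite("pics/t1.png",cv2.resize(im[90:290,160:400,::-1],None,fx=3.3,fy=3,interpolation=cv2.INTER_CUBIC)[:600])
for c in("top","side"):
    if c=="side": manip.grab_frame(c)
    for n,z in dict(tank_front=.15,cover=.185).items():
        for r in manip.mark_of(n,c)[:1]: print(c,n,round(r["score"],2),np.round(r["uv"],1),np.round(atz(c,r["uv"],z),3))
E
```

```text
t: 4.1
tcp_pos: [0.5572, -0.2158, 0.1455]
tool_rot: [180.0, -0.1, 90.1]
force: [0.0, -0.2, -0.3]
gripper_width: 0.0003
[ 0.55720616 -0.21577063  0.14554627] [ 0.01830364 -0.17435581 -0.2603971 ]
top cover 0.75 [249.2 161.5] [ 0.701 -0.006  0.185]
side tank_front 0.8 [197.9 242.5] [ 0.418 -0.176  0.15 ]
side cover 0.87 [292.1 197.5] [ 0.722 -0.013  0.185]
```

View pics/t1.png

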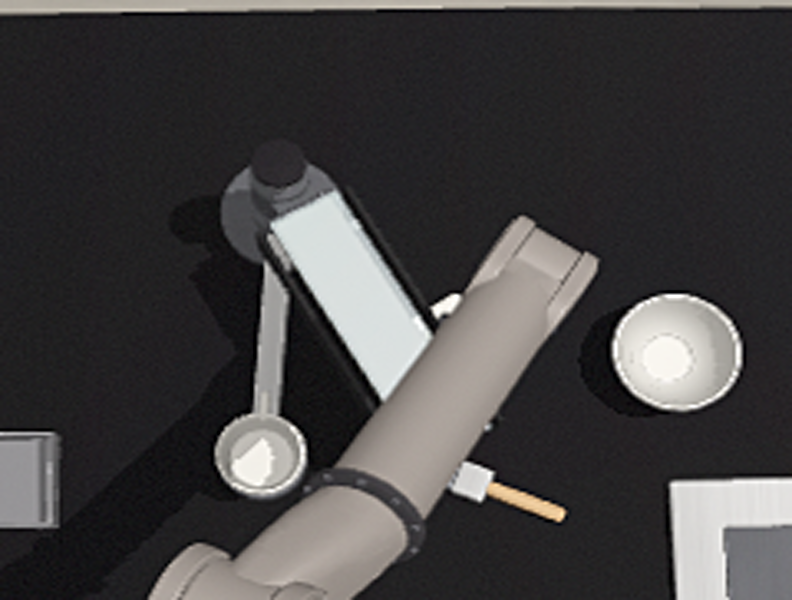

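The view shows the tank still, the finger beside its -y rail hidden under the forearm, and nothing disturbed. I'll push slowly.

```bash
python3 -m handwheel '[[3.5,-2,0,0,0],[7,-4,0,0,0],[10,-6,0,0,0],[12,-7.1,0,0,0],[14,-8.2,0,0,0],[15.9,-9.3,0,0,0],[17.8,-10.4,0,0,0],[19.7,-11.5,0,0,0],[21.6,-12.6,0,0,0],[23.5,-13.7,0,0,0],[25.4,-14.8,0,0,0],[27.3,-15.9,0,0,0],[29.2,-17,0,0,0],[31.1,-18.1,0,0,0],[33,-19.2,0,0,0],[34.9,-20.3,0,0,0],[36.8,-21.4,0,0,0],[38.7,-22.5,0,0,0],[40.6,-23.6,0,0,0],[42.5,-24.7,0,0,0]]'; cat >> h.py <<'E'
A=np.array([.751,.016])
def look():
    for c in("top","side"):
        t=manip.sense()["t"]; manip.grab_frame(c)
        for n,z,r0 in(("tank_front",.15,.38),("cover",.185,.05)):
            if n=="cover" and c!="none": continue
            for r in manip.mark_of(n,c)[:1]:
                X=atz(c,r["uv"],z)[:2]-A; print(c,n,"t",round(t,2),"sc",round(r["score"],2),"a",round(float(np.arctan2(-X[1],-X[0])),3),"r",round(float(np.hypot(*X)),3))
        for r in manip.outline_of("cover",c)[:1]:
            m=r["mask"].astype(np.uint8); p=np.argwhere(m)[::7,::-1]
            W=np.array([atz(c,q,.19)[:2] for q in p]); ctr=W.mean(0); w,V=np.linalg.eigh(np.cov((W-ctr).T)); X=V[:,1]*(1 if V[0,1]<0 else -1)
            print(c,"cover mask n",m.sum(),"a",round(float(np.arctan2(-X[1],-X[0])),3),"a_ctr",round(float(np.arctan2(*(A-ctr)[::-1])),3),"elong",round(float(np.sqrt(w[1]/w[0])),1))
    print(manip.sense()["t"],manip.sense()["tcp_pos"].round(3))
E
python3 -c "from h import *;look()"
```

```text
t: 6.4
tcp_pos: [0.532, -0.1756, 0.1453]
tool_rot: [180.0, -0.0, 89.9]
force: [-0.0, 0.5, -0.9]
gripper_width: 0.0003
top cover mask n 1477 a 0.336 a_ctr 0.421 elong 2.8
side tank_front t 6.55 sc 0.66 a 0.394 r 0.382
side cover mask n 1742 a 0.389 a_ctr 0.429 elong 4.2
6.7 [ 0.532 -0.176  0.145]
```

```bash
python3 -m handwheel '[[-3,0,-48,0,0],[0,0,-95,0,0],[49,0,-97,0,0],[98,0,-97,0,0],[147,0,-97,0,0],[196,0,-97,0,0],[245,0,-97,0,0],[290,0,-80,0,0],[296,0,-40,0,0],[296,0,0,0,0]]'; python3 -c "from h import *;look()"
```

```text
t: 7.7
tcp_pos: [0.5331, 0.1238, 0.1448]
tool_rot: [179.9, -0.1, 90.2]
force: [-0.7, -0.8, -0.3]
gripper_width: 0.0002
top tank_front t 7.7 sc 0.96 a 0.255 r 0.376
top cover mask n 2198 a 0.25 a_ctr 0.275 elong 4.0
side tank_front t 7.85 sc 0.84 a 0.215 r 0.372
side cover mask n 2346 a 0.233 a_ctr 0.256 elong 3.7
8.0 [0.534 0.12  0.148]
```

```bash
python3 -m handwheel '[[-8,0,0,0,0],[-16,0,0,0,0],[-24,0,0,0,0],[-30,0,0,0,0],[-32,0,0,0,0],[-32,0,0,0,0]]'; python3 -c "from h import *;look()"
```

```text
t: 8.6
tcp_pos: [0.5325, 0.0877, 0.1454]
tool_rot: [180.0, -0.0, 89.8]
force: [0.2, -0.4, -1.0]
gripper_width: 0.0005
top tank_front t 8.6 sc 0.94 a 0.176 r 0.374
top cover mask n 2334 a 0.147 a_ctr 0.167 elong 3.9
side tank_front t 8.75 sc 0.79 a 0.127 r 0.372
side cover mask n 2242 a 0.133 a_ctr 0.159 elong 3.8
8.9 [0.532 0.089 0.145]
```

```bash
python3 -m handwheel '[[0,0,0,0,0],[0,0,0,0,0],[0,0,0,0,0],[0,0,0,0,0],[0,0,0,0,0],[0,0,0,0,0],[1,0,0,0,0],[2,0,0,0,0],[3,0,0,0,0],[4,0,0,0,0],[5,0,0,0,0],[6,0,0,0,0],[7,0,0,0,0],[8,0,0,0,0],[9,0,0,0,0],[10,0,0,0,0],[11,0,0,0,0],[12,0,0,0,0],[13,0,0,0,0],[14,0,0,0,0]]' && python3 -m handwheel '[[1,0,0,0,0],[2,0,0,0,0],[3,0,0,0,0],[4,0,0,0,0],[5,0,0,0,0],[8,0,0,0,0],[13,0,0,0,0],[20,0,0,0,0],[30,0,0,0,0]]'; python3 -c "from h import *;look()"
```

```text
t: 10.9
tcp_pos: [0.5326, 0.1023, 0.1453]
tool_rot: [180.0, -0.0, 89.9]
force: [0.1, 0.0, -0.2]
gripper_width: -0.0001
t: 11.8
tcp_pos: [0.5326, 0.1327, 0.1453]
tool_rot: [180.0, -0.0, 89.9]
force: [0.3, -0.1, 0.0]
gripper_width: 0.0003
top tank_front t 11.8 sc 0.66 a -0.057 r 0.368
side tank_front t 11.95 sc 0.86 a -0.042 r 0.376
side cover mask n 2173 a -0.045 a_ctr -0.021 elong 3.8
12.1 [0.533 0.132 0.145]
```

```bash
python3 -m handwheel '[[10,0,0,0,0],[20,0,0,0,0],[30,0,0,0,0],[40,0,0,0,0],[40,0,0,0,0],[40,0,0,0,0],[40,0,0,0,0],[40,0,0,0,0],[40,0,0,0,0],[40,0,0,0,0],[40,0,0,0,0],[40,0,0,0,0],[40,0,0,0,0],[40,0,0,0,0],[40,0,0,0,0]]' ; python3 - <<'E'
from h import *
look()
cv2.imwrite("pics/t2.png",cv2.resize(manip.grab_frame("top")[90:290,160:400,::-1],None,fx=3.3,fy=3))
for c in("top","side"):
    for r in manip.mark_of("jug_mouth",c)[:1]: print(c,r["score"],r["uv"],atz(c,r["uv"],.089))
E
```

```text
t: 13.6
tcp_pos: [0.5326, 0.1723, 0.1453]
tool_rot: [180.0, -0.0, 89.9]
force: [-0.6, 0.7, -0.4]
gripper_width: 0.0
top tank_front t 13.6 sc 0.73 a -1.11 r 0.471
top cover mask n 2230 a -0.028 a_ctr -0.015 elong 4.0
side tank_front t 13.75 sc 0.97 a -0.03 r 0.376
side cover mask n 2232 a -0.032 a_ctr 0.004 elong 3.8
13.9 [0.533 0.172 0.145]
top 0.38 [239.3, 242.8] [0.41787291 0.03517663 0.089     ]
```

View pics/t2.png

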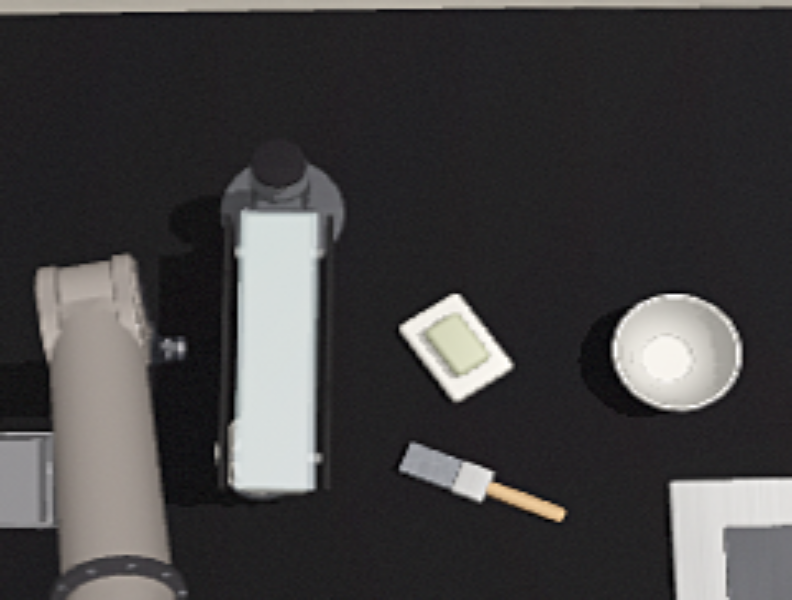

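The crop shows the tank almost at rest. The cover midline runs from (280,210) to (275,491), the jug peeks out on the left at about (232,450), and the bystanders are undisturbed. I'll compare the tank and jug angles.

```bash
python3 - <<'E'
from h import *
p=atz("top",[244.8,160],.193);q=atz("top",[243.3,253.7],.193);j=atz("top",[239.1,240.7],.089)
f=lambda v:np.arctan2(-v[1],-v[0])
print(p,q,j,"len",np.linalg.norm(p-q),"tank a",f((q-p)),f(q[:2]-A),"jug",f(j[:2]-A),np.linalg.norm(j[:2]-A))
E
python3 -c "from h import *;look()"
```

```text
[0.70503809 0.00994325 0.193     ] [0.37027748 0.01881168 0.193     ] [0.4256622 0.0358449 0.089    ] len 0.33487805743103455 tank a -0.026485670299635517 -0.007384977416285298 jug -0.060922356869110746 0.325942486743451
top tank_front t 14.05 sc 0.58 a -0.021 r 0.373
top cover mask n 2284 a -0.014 a_ctr -0.01 elong 4.0
side tank_front t 14.2 sc 0.63 a -0.015 r 0.376
side cover mask n 2164 a -0.033 a_ctr -0.0 elong 3.9
14.35 [0.533 0.172 0.145]
```

The tank stands about 0.05 rad short of centre, drifting back at about 0.01 rad/s. I'll hop to the -y side and creep in for a very slow nudge.

```bash
python3 -m handwheel '[[0,0,-48,0,0],[0,0,-95,0,0],[-49,0,-97,0,0],[-98,0,-97,0,0],[-147,0,-97,0,0],[-196,0,-97,0,0],[-240,0,-97,0,0],[-265,0,-90,0,0],[-265,0,-45,0,0],[-265,0,0,0,0],[-262,0,0,0,0],[-256,0,0,0,0],[-250,0,0,0,0],[-246,0,0,0,0],[-245,0,0,0,0]]'; python3 - <<'E'
from h import *
look()
cv2.imwrite("pics/w1.png",manip.grab_frame("wrist")[...,::-1])
E
```

```text
t: 15.85
tcp_pos: [0.5335, -0.0716, 0.1469]
tool_rot: [179.8, -0.1, 90.0]
force: [-0.1, -0.1, 0.2]
gripper_width: 0.0
top tank_front t 15.85 sc 0.58 a 0.019 r 0.375
top cover mask n 1566 a -0.121 a_ctr -0.038 elong 4.0
side tank_front t 16.0 sc 0.93 a -0.02 r 0.382
side cover mask n 1652 a -0.015 a_ctr 0.011 elong 4.4
16.15 [ 0.532 -0.073  0.145]
```

View pics/w1.png

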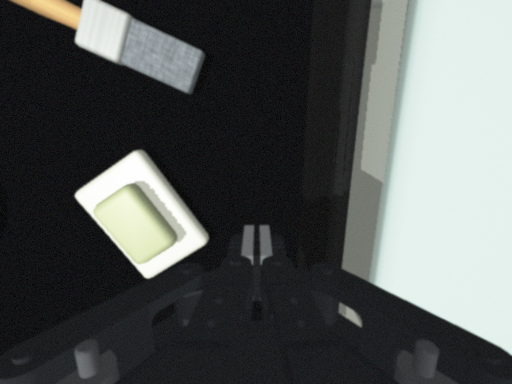

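The wrist view shows the shut fingertips at (257,245). The rail's outer face lies to the right, between about column 303 (lower edge) and 350 (upper edge). The soap dish and brush are clear. I'll compute the gap.

```bash
python3 - <<'E'
from h import *
c=manip.get_calibration("wrist"); M=np.array(c["mount"]); f=192/np.tan(np.radians(c["fovy"]/2)); print(M.round(3),c["k1"])
Mi=np.linalg.inv(M)
for g in(20,25,30,35,40):
  o=[]
  for h in(.115,.185):
    for ty in(-.03,0,.03,-.08):
      p=Mi@[g/1000,ty,.145-h,1]; s=p[:2]/p[2]; s=s*(1+c["k1"]*(s@s)); o.append(tuple(np.round(s*f+[c["cx"],c["cy"]]).astype(int).tolist()))
  print(g,o)
E
```

```text
[[ 1.    -0.     0.001 -0.001]
 [-0.     0.963  0.269 -0.066]
 [-0.001 -0.269  0.963 -0.144]
 [ 0.     0.     0.     1.   ]] 0.017815762498766256
20 [(289, 174), (288, 217), (286, 258), (292, 90), (310, 210), (306, 276), (303, 335), (317, 73)]
25 [(297, 174), (295, 217), (294, 258), (300, 90), (322, 210), (318, 276), (314, 335), (332, 73)]
30 [(305, 174), (303, 218), (301, 258), (309, 90), (335, 210), (330, 276), (325, 335), (346, 73)]
35 [(313, 174), (310, 218), (308, 258), (317, 90), (348, 210), (341, 276), (336, 335), (361, 73)]
40 [(320, 174), (318, 218), (315, 258), (326, 90), (360, 210), (353, 276), (347, 335), (375, 73)]
```

```bash
python3 -m handwheel '[[2,0,0,0,0],[4,0,0,0,0],[6,0,0,0,0],[8,0,0,0,0],[9.5,0,0,0,0],[10.5,0,0,0,0],[11,0,0,0,0],[11.2,0,0,0,0],[11.4,0,0,0,0],[11.6,0,0,0,0],[11.8,0,0,0,0],[12,0,0,0,0],[12.2,0,0,0,0],[12.4,0,0,0,0],[12.6,0,0,0,0],[12.8,0,0,0,0],[13,0,0,0,0],[13.2,0,0,0,0],[13.4,0,0,0,0],[13.6,0,0,0,0]]'; python3 - <<'E'
from h import *
t=manip.sense();print(t["tcp_pos"].round(4),t["force"].round(2))
manip.grab_frame("side")
for r in manip.mark_of("tank_front","side")[:1]:
    X=atz("side",r["uv"],.15)[:2]-A; print("a",np.arctan2(-X[1],-X[0]))
cv2.imwrite("pics/w2.png",cv2.resize(manip.grab_frame("wrist")[150:300,180:400,::-1],None,fx=3,fy=3))
E
```

```text
t: 18.2
tcp_pos: [0.5322, -0.0591, 0.1453]
tool_rot: [180.0, -0.0, 89.9]
force: [0.1, 0.5, 0.3]
gripper_width: -0.0001
[ 0.5322 -0.0591  0.1453] [0.05 0.5  0.35]
a -0.04155320125191812
```

View pics/w2.png

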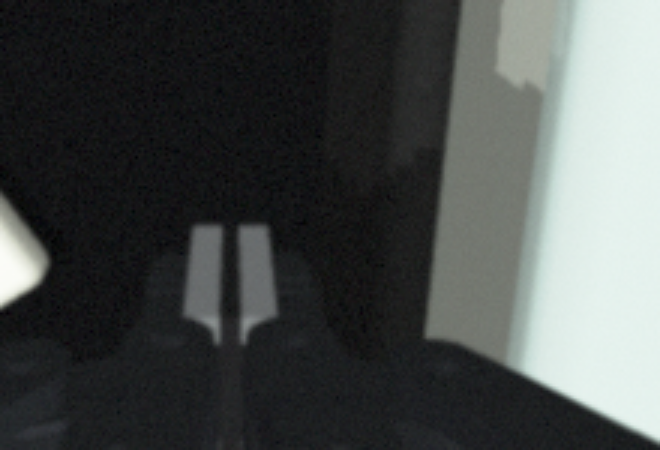

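The fingertips are at (231,225) in the crop, with the rail face just right of them at about column 325. That leaves a gap of about 5 mm, so I'll keep creeping.

```bash
python3 -m handwheel '[[0.3,0,0,0,0],[0.6,0,0,0,0],[0.9,0,0,0,0],[1.2,0,0,0,0],[1.5,0,0,0,0],[1.8,0,0,0,0],[2.1,0,0,0,0],[2.4,0,0,0,0],[2.6,0,0,0,0],[2.8,0,0,0,0],[3,0,0,0,0],[3.2,0,0,0,0],[3.4,0,0,0,0],[3.6,0,0,0,0],[3.8,0,0,0,0],[4,0,0,0,0],[4.2,0,0,0,0],[4.4,0,0,0,0],[4.6,0,0,0,0],[4.8,0,0,0,0]]' >/dev/null; python3 -m handwheel '[[0.2,0,0,0,0],[0.4,0,0,0,0],[0.6,0,0,0,0],[0.8,0,0,0,0],[1,0,0,0,0],[1.2,0,0,0,0],[1.4,0,0,0,0],[1.6,0,0,0,0],[1.8,0,0,0,0],[2,0,0,0,0],[2.2,0,0,0,0],[2.4,0,0,0,0],[2.6,0,0,0,0],[2.8,0,0,0,0],[3,0,0,0,0]]'; python3 -c "from h import *;look()"
```

```text
t: 21.85
tcp_pos: [0.5322, -0.0513, 0.1453]
tool_rot: [180.0, -0.0, 89.9]
force: [-0.5, 0.0, -0.6]
gripper_width: -0.0001
top tank_front t 21.85 sc 0.77 a -0.092 r 0.372
top cover mask n 1486 a -0.179 a_ctr -0.116 elong 4.8
side tank_front t 22.0 sc 0.94 a -0.063 r 0.377
side cover mask n 1613 a -0.076 a_ctr -0.048 elong 4.4
22.15 [ 0.532 -0.051  0.145]
```

The tank has moved to about -0.065. I'll retreat, lift clear and watch it.

```bash
python3 -m handwheel '[[-10,0,0,0,0],[-30,0,0,0,0],[-60,0,0,0,0],[-60,0,-45,0,0],[-60,0,-90,0,0],[-90,0,-100,0,0],[-130,0,-100,0,0],[-130,0,-100,0,0]]'; python3 -c "from h import *;look()"; python3 -m handwheel '[[0,0,0,0,0],[0,0,0,0,0],[0,0,0,0,0],[0,0,0,0,0],[0,0,0,0,0],[0,0,0,0,0],[0,0,0,0,0],[0,0,0,0,0],[0,0,0,0,0],[0,0,0,0,0],[0,0,0,0,0],[0,0,0,0,0],[0,0,0,0,0],[0,0,0,0,0],[0,0,0,0,0]]'; python3 - <<'E'
from h import *
look()
cv2.imwrite("pics/t3.png",cv2.resize(manip.grab_frame("top")[90:290,160:400,::-1],None,fx=3.3,fy=3))
E
```

```text
t: 22.95
tcp_pos: [0.5304, -0.1891, 0.2467]
tool_rot: [179.9, 0.3, 89.4]
force: [0.1, -0.7, -0.4]
gripper_width: -0.0002
top tank_front t 22.95 sc 0.56 a -0.087 r 0.373
top cover mask n 2242 a -0.075 a_ctr -0.059 elong 3.9
side tank_front t 23.1 sc 0.73 a -0.057 r 0.371
side cover mask n 1134 a 0.026 a_ctr -0.02 elong 3.2
23.25 [ 0.532 -0.18   0.245]
t: 24.75
tcp_pos: [0.532, -0.1813, 0.2453]
tool_rot: [180.0, -0.0, 89.9]
force: [-0.4, 0.8, 0.0]
gripper_width: 0.0001
top tank_front t 24.75 sc 0.98 a -0.07 r 0.371
top cover mask n 2311 a -0.078 a_ctr -0.057 elong 3.9
side tank_front t 24.9 sc 0.83 a -0.071 r 0.383
25.05 [ 0.532 -0.181  0.245]
```

View pics/t3.png

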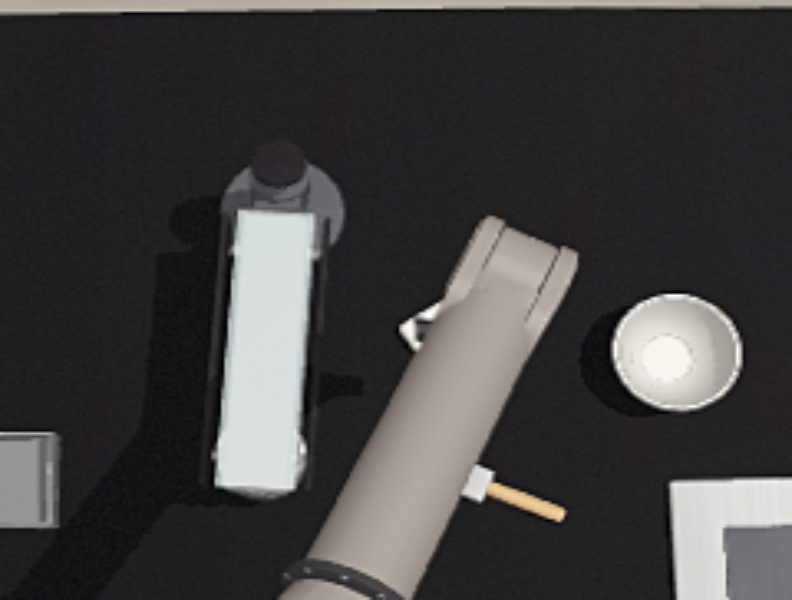

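The crop shows the tank over the jug. The jug's rim shows symmetrically on both sides, at about columns 220 and 305, centre 262, the same as the jug's original centre of 261. Nothing is touching the tank, so I'll wait it out.

```bash
W='x'; for i in 1 2 3; do python3 -m handwheel '[[0,0,0,0,0],[0,0,0,0,0],[0,0,0,0,0],[0,0,0,0,0],[0,0,0,0,0],[0,0,0,0,0],[0,0,0,0,0],[0,0,0,0,0],[0,0,0,0,0],[0,0,0,0,0],[0,0,0,0,0],[0,0,0,0,0],[0,0,0,0,0],[0,0,0,0,0],[0,0,0,0,0],[0,0,0,0,0],[0,0,0,0,0],[0,0,0,0,0],[0,0,0,0,0],[0,0,0,0,0]]' >/dev/null; python3 -c "from h import *;look()"; done
```

```text
top tank_front t 27.1 sc 0.65 a -0.079 r 0.374
side tank_front t 27.25 sc 0.66 a -0.069 r 0.364
side cover mask n 1025 a -0.022 a_ctr -0.019 elong 2.6
27.4 [ 0.532 -0.181  0.245]
top tank_front t 29.4 sc 0.97 a -0.072 r 0.368
top cover mask n 2168 a -0.071 a_ctr -0.066 elong 4.0
side tank_front t 29.55 sc 0.66 a -0.048 r 0.371
side cover mask n 1052 a 0.009 a_ctr -0.027 elong 2.7
29.7 [ 0.532 -0.181  0.245]
top tank_front t 31.7 sc 0.64 a -0.096 r 0.37
top cover mask n 2220 a -0.077 a_ctr -0.064 elong 4.0
side tank_front t 31.85 sc 0.86 a -0.082 r 0.375
32.0 [ 0.532 -0.181  0.245]
```

The tank has been still for over 8 s (readings scatter around -0.075 with no drift; the jug is at about -0.07), so I'm handing in.

```bash
python3 -c "from station import manip;print(manip.close_job())"
```

```text
the job is handed in; nothing more can be done
None
```

The tank is standing still over the jug, and I handed the job in at about t = 32 s. No verdict came back.

**What I did:** I pushed the tank slowly by its right (-y) rail at about 22 mm/s. I then hopped over to the left (+y) side and caught it on a finger backing away at about half the tank's speed. It came almost to rest about 0.05 rad short of centre, so I gave it one 2 mm/s nudge from the right. After that I lifted the arm clear.

**Last checks:**
- **Position:** the top camera put the tank at about -0.075 rad and the jug at -0.06 to -0.08 rad. In the last top picture the jug's rim showed equally on both sides of the tank.
- **Stillness:** I saw no drift over the last 7 to 8 s, and nothing touched the tank from about t = 22 s on.
- **Jug and bystanders:** in the last top picture the jug, bowl and brush showed no shift, and the soap dish was partly hidden by the arm. I did not re-measure the jug, and the softener bottle was outside the cropped pictures, though the arm stayed clear of it.

**Readings that disagreed:** single readings of the tank's front scattered between -0.05 and -0.10 rad. The side camera's cover outlines (-0.02 to +0.01 rad) were partly hidden by the arm, so I discounted them.

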